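# Load a forming die into its fixture, press it home and clamp it

### The job

Load the aluminium die block that has one single rectangular hollow in its top into the nest of the clamping fixture, hollow up and its long side along the strap, setting it down without dropping it. A stiff lift plate in the nest will hold it up by some millimetres, so push the die down until you feel it sit fully home on the solid bottom; only then swing the hinged strap over and down until its pad rests on the die, and let go.

Things in the scene. Friction and masses are not known exactly. Their poses are not given: they have to be found in the camera images.
- die: The die to load: plain aluminium block 40 (x) x 60 (y) x 45 mm high, 0.2-0.36 kg, one rectangular hollow (18 x 34, 12 deep) in its top. Origin: centre of underside, z up, y along the long side, either way round. On the bench to the robot's right, beside two other aluminium blocks: one 36 x 80 x 30 mm with three round hollows, one 52 x 52 x 26 mm with one round hollow.
- fixture: Dark steel fixture, fixed. Origin on the bench under the nest's centre, z up, +y towards the hinge (robot's left). Nest 56 (x) x 76 (y) mm inside, wall tops at z 30 mm, finger gaps 56 mm wide in the long walls. Its floor, a brass lift plate, starts 4-8 mm up, needs about 7 N to push down, stays where left; fully down its top is at z 18 mm: a die that is home spans z 18 to 63 mm.
- strap (a joint): Angle (rad) of the hinged steel strap: 0 closed, level, its pad touching a die that is home; grows as it opens up and back (1.57 upright, stop 1.9). Starts at 1.55-1.8. Hinge axis along the fixture's x, at its y = 90 mm, z = 75 mm; closed, the strap (24 mm wide, 7 thick) points to -y. Stiff hinge (0.3 N m), stays where left; 3 to 5 N on the cross bar swings it.
- strap_bar (a point): Centre of the round steel cross bar at the strap's free end, 150 mm from the hinge axis: 14 mm diameter, 64 mm long, along the fixture's x. Open, it stands about 225 mm above the bench; push it over from its outer side (the side away from the nest) with closed fingers, then press it down from above; closed, its centre is 75 mm above the bench.
Not all that is in view belongs to the job. Leave any black or red look-alike of the die alone. Several things have the shape of the fixture; the one meant has the colours described above.

How it is judged:
By the outcome, as a careful person would: the job done as asked, in the order asked, and still so for the second after the job is handed in, with the robot touching nothing.
It also fails if it takes over 51 s, if anything falls off the work surface, if the arm or the gripper's body presses on something with over 40 N, if the wrist force passes 120 N, or if a joint passes its speed limit or range.

### The arm

A 6-joint arm with a two-finger parallel gripper is mounted at the origin on the work surface. World frame = base frame: x ahead of the robot, y to its left, z up, the work surface at z = 0. Lengths are in m, angles in rad, forces in N, time in s.
With the tool pointing down it reaches from about 0.3 to 0.875 m from the base axis. Payload 6.4 kg.
Tool frame: the origin (TCP) lies midway between the tips of the shut fingers; the grasp point (between the pads) lies 19 mm behind it (ctrl.grip_point_offset is the distance from the TCP to the grasp point, in m); x points along the fingers, y is the direction in which the jaws open and shut, and the axes are right-handed (so a half turn about x gives the same grasp; the last joint's range is limited). The gripper opens to 85 mm and grips with 20 to 120 N. Pads are 22 mm wide; open, the fingers measure 114 mm over their backs; the gripper's body (76 mm by 85 mm) begins 54 mm behind the grasp point. The pads swing forward as they close: fully open they stand 13 mm farther back than shut.
Start: joints at [-1.41, 0.181, 1.607, -0, 1.354, -0.206], TCP at [0.206, -0.537, 0.231] pointing down, gripper open.
Joint ranges: [-2.99, 2.99], [-0.89, 2.07], [0.3, 2.58], [-1.14, 4.28], [0, 2.63], [-3.12, 3.12]. Speed limits (rad/s): [2.57, 2.57, 3.01, 3.14, 3.14, 3.14].

### API

Orientations are given as a unit quaternion [x, y, z, w].
In Python, from plant import ctrl, viewer gives the robot as it stands. The module is installed in compiled form; this text tells all that it offers.
- The arm moves only by the shell command python3 -m creep 'ROWS'. ROWS is JSON, a list that holds one entry, the list of rows, each a list of 7 numbers: the shift along the tool's x, y, z scaled (see below), then the turn, a rotation vector about the tool's x, y, z scaled (see below), then the closure, from 0 (fully open) to 1 (shut). In form: [[[dx, dy, dz, ax, ay, az, grip], ...]]. A call has 1 to 10 rows; each row is the pose to reach, as a shift and turn from the pose measured when the call began, along the tool's axes at that moment; what a row does not reach only later rows make up. The controller multiplies each number of a shift by 0.15 m and each number of a turn by 2 rad. A row lasts 1/10 s, in which the tool goes at most 50 mm and 8.59 degrees, less where a joint would pass 70% of its speed; a pose out of reach is approached as far as the arm can. A call with a number of a shift or a turn outside -1 to 1 is refused whole. A call with a gripper value outside its range is refused whole. The fingers move at their own pace and stop on an object; the grip force is fixed at half the most. Time passes only in rows, so rows that repeat a pose let the fingers close. It gives the time, the measured TCP pose, the force and the opening at its end, in the units of the state.
- ctrl.observe(): the state, without advancing time (a new reading comes with each control period).
- viewer.grab_frame(name): name is "side" or "top"; returns the picture (480x640x3 uint8, blue, green, red); there is no depth.
- viewer.camera_params(name): a dict with "K" (3x3 intrinsics, pixels), "eye" and "attitude" of the camera in the world. Camera axes: x right, y down, z forward; pixel columns grow to the right and rows downward; lengths in m; the calibration is good to about 2 mm. A picture is of the moment at which its call begins. camera_params takes no time and is no camera call.
- ctrl.finish_job(): hands the job in, once; it reports no verdict.
The state is a dict: "clock": time; "joints": joint angles; "joint_velocities": joint speeds; "joint_torque": joint torques, N m; "eef_pos": TCP position; "tool_rot": TCP orientation; "wrist_force": force on the tool from outside, world axes, zero at the start; "wrist_torque": the same for the moment, N m; "opening": finger opening in m.
Only numpy, scipy, OpenCV 4.12 (cv2) and the standard library are available. Lean on these libraries where they do the work, as an engineer would, in place of code of your own. Each camera call takes 0.05 s, during which the arm holds its last target. There are 200 camera calls.

## Working session

There is one attempt and no reset: what is moved stays moved. The work goes in short steps, Python scripts to look and compute and a shell command to move; the robot and the scene stay as the last step left them, time stands still between calls to the robot, and variables do not carry over. Pictures are saved under pics/ and viewed, about 8 in all and at most 12, crops included, and the job is handed in when it is done.

```bash
mkdir -p pics; cat > h.py <<'E'
import numpy as np, cv2
from plant import ctrl, viewer
from scipy.spatial.transform import Rotation as R
def cam(n):
    p=viewer.camera_params(n); a=np.array(p['attitude'],float)
    M=a if a.shape==(3,3) else R.from_quat(a).as_matrix()
    return np.array(p['K']),np.array(p['eye']),M
def ray(n,u,v):
    K,e,M=cam(n); d=M@np.linalg.solve(K,[u,v,1.]); return e,d/np.linalg.norm(d)
def onz(n,u,v,z):
    e,d=ray(n,u,v); return e+d*(z-e[2])/d[2]
def tri(a,b):  # a,b=(name,u,v)
    e1,d1=ray(*a); e2,d2=ray(*b)
    s=np.linalg.lstsq(np.c_[d1,-d2],e2-e1,rcond=None)[0]
    p,q=e1+s[0]*d1,e2+s[1]*d2; return (p+q)/2,np.linalg.norm(p-q)
def proj(n,P):
    K,e,M=cam(n); c=K@(M.T@(np.array(P)-e)); return c[:2]/c[2]
def st():
    s=ctrl.observe(); print({k:np.round(s[k],4).tolist() for k in('clock','joints','eef_pos','tool_rot','wrist_force','opening')}); return s
def go(P,Rt=None):  # row numbers for target TCP pos and rotation matrix
    s=ctrl.observe(); M=R.from_quat(s['tool_rot']).as_matrix()
    sh=M.T@(np.array(P)-s['eef_pos'])/.15
    t=np.zeros(3) if Rt is None else R.from_matrix(M.T@Rt).as_rotvec()/2
    print('shift',np.round(sh,3),'turn',np.round(t,3))
def snap(n,f,crop=None,k=1):
    im=viewer.grab_frame(n)
    if crop: x,y,w,h=crop; im=im[y:y+h,x:x+w]
    if k!=1: im=cv2.resize(im,None,fx=k,fy=k,interpolation=cv2.INTER_CUBIC)
    cv2.imwrite('pics/'+f,im)
E
python3 - <<'E'
from h import *
st(); np.set_printoptions(precision=3,suppress=True)
for n in('side','top'): print(n,*cam(n)); 
a=viewer.grab_frame('side');b=viewer.grab_frame('top')
cv2.imwrite('pics/a.png',a);cv2.imwrite('pics/b.png',b)
print(R.from_quat(ctrl.observe()['tool_rot']).as_matrix())
E
```

```text
{'clock': 0.0, 'joints': [-1.4103, 0.1816, 1.608, -0.0, 1.3538, -0.2063], 'eef_pos': [0.2061, -0.5362, 0.2304], 'tool_rot': [0.6953, 0.1296, -0.6952, 0.1283], 'wrist_force': [-0.4333, -0.7945, 0.0481], 'opening': 0.0854}
side [[469.3     0.    318.002]
 [  0.    469.3   241.841]
 [  0.      0.      1.   ]] [-0.067  0.509  0.718] [[-0.751 -0.435  0.497]
 [-0.66   0.472 -0.584]
 [ 0.019 -0.766 -0.642]]
top [[556.445   0.    329.388]
 [  0.    556.445 238.372]
 [  0.      0.      1.   ]] [ 0.346 -0.075  1.065] [[ 0.026 -0.997  0.074]
 [-0.999 -0.028 -0.025]
 [ 0.027 -0.073 -0.997]]
[[-0.     0.359 -0.933]
 [ 0.002 -0.933 -0.359]
 [-1.    -0.002 -0.   ]]
```

View pics/a.png

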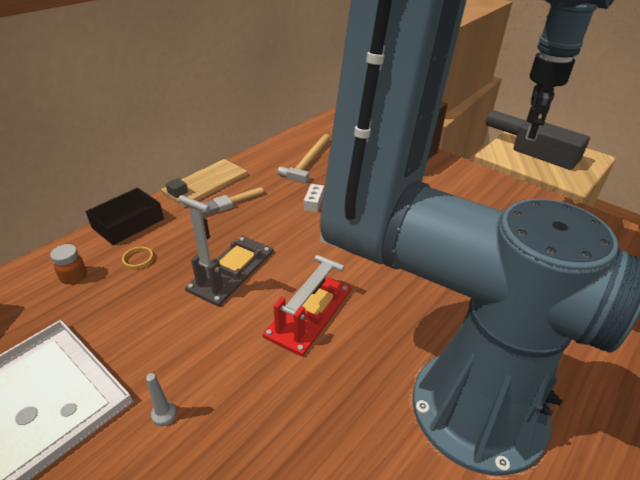

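View pics/b.png

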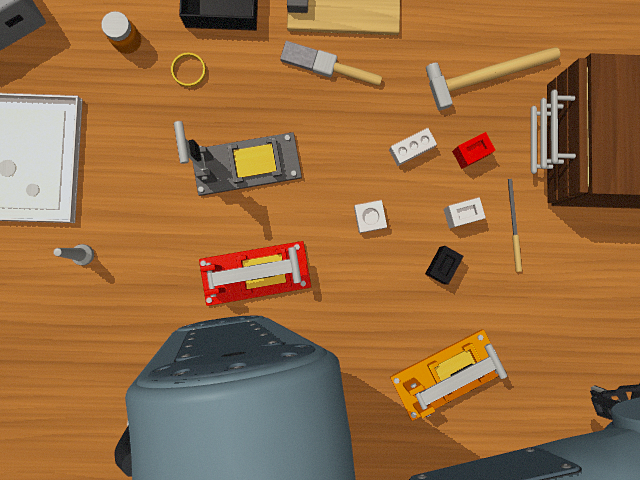

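The pictures show these candidates, all in the top view:
- **Die:** aluminium block with one rectangular hollow at (465,213), my choice. Rejected: red (473,150), black (444,265), three-hole block (414,147), round-hole block (371,217).
- **Fixture:** dark steel at (248,163), my choice. Rejected: red (255,272), orange (450,372).

Next is one close crop to check both choices.

```bash
python3 - <<'E'
from h import *
np.set_printoptions(precision=3,suppress=True)
im=cv2.imread('pics/b.png')
A=cv2.resize(im[120:210,175:305],None,fx=6,fy=6,interpolation=cv2.INTER_CUBIC)[:, :780]
B=cv2.resize(im[190:240,435:495],None,fx=6,fy=6,interpolation=cv2.INTER_CUBIC)
C=np.zeros((600,800,3),np.uint8)
a=cv2.resize(im[115:200,170:305],None,fx=5,fy=5,interpolation=cv2.INTER_CUBIC); b=cv2.resize(im[190:237,435:500],None,fx=3.6,fy=3.6,interpolation=cv2.INTER_CUBIC)
C[:a.shape[0],:a.shape[1]]=a; C[430:430+b.shape[0],:b.shape[1]]=b
cv2.imwrite('pics/c.png',C)
P=onz('top',465,213,.045);print(P,proj('side',P)); print(onz('top',255,162,.024))
g=cv2.cvtColor(im[190:237,435:500],cv2.COLOR_BGR2HSV)
m=((g[...,1]<60)&(g[...,2]>100)).astype(np.uint8)
c=max(cv2.findContours(m,0,2)[0],key=cv2.contourArea);print(cv2.minAreaRect(c+np.array([435,190])))
E
```

```text
[ 0.476 -0.352  0.045] [375.478 192.472]
[0.564 0.042 0.024]
((464.1705017089844, 212.31375122070312), (22.000328063964844, 38.166019439697266), 74.47589111328125)
```

View pics/c.png

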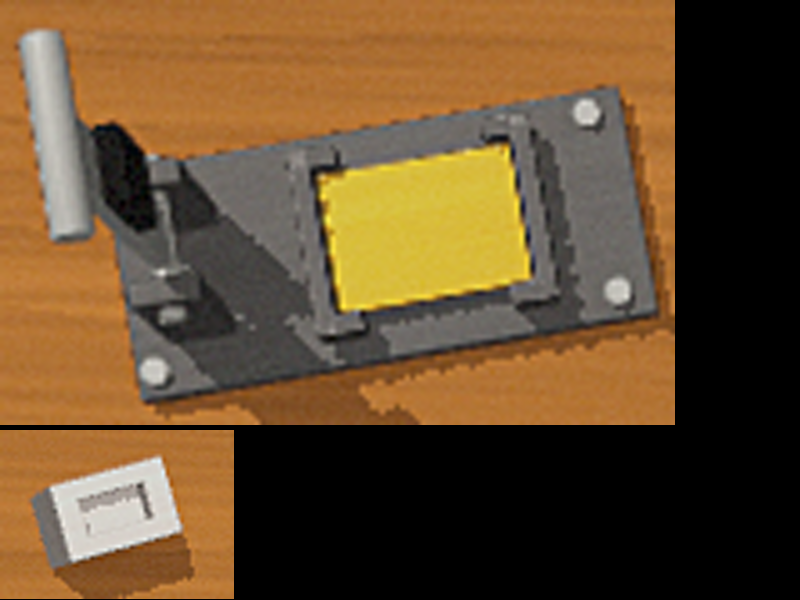

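```bash
cat >> h.py <<'E'
np.set_printoptions(precision=3,suppress=True)
def down(yaw):  # tool x down, tool y (jaw) along horizontal angle yaw; nearest half turn
    M=R.from_quat(ctrl.observe()['tool_rot']).as_matrix()
    y=np.array([np.cos(yaw),np.sin(yaw),0])
    if y@M[:,1]<0: y=-y
    x=np.array([0,0,-1.]); return np.c_[x,y,np.cross(x,y)]
E
python3 - <<'E'
from h import *
d=np.array([onz('top',u,v,.045) for u,v in[(448.3,206.7),(480,197.5),(485.8,217.8),(453.9,227.8)]])
print(d, d.mean(0),[np.linalg.norm(d[i]-d[i-1]) for i in range(4)])
l=(d[0]+d[3]-d[1]-d[2])/2; print('die long deg',np.degrees(np.arctan2(l[1],l[0])))
p=np.array([onz('top',u,v,.024) for u,v in[(233.2,149.8),(271.6,143.8),(276.4,170.8),(238.4,177.4)]])
print(p.mean(0),[np.linalg.norm(p[i]-p[i-1]) for i in range(4)])
l2=(p[0]+p[3]-p[1]-p[2])/2; print('fix y deg',np.degrees(np.arctan2(l2[1],l2[0])))
print('bar',tri(('top',180.5,142),('side',193,204)))
print('plate',tri(('top',255,160.5),('side',238,260)))
c=d.mean(0); go([c[0],c[1],.15],down(np.arctan2(l[1],l[0])-np.pi/2))
E
```

```text
[[ 0.487 -0.321  0.045]
 [ 0.506 -0.38   0.045]
 [ 0.468 -0.391  0.045]
 [ 0.448 -0.331  0.045]] [ 0.477 -0.356  0.045] [np.float64(0.04051687365468607), np.float64(0.06216811372228398), np.float64(0.039289507978752296), np.float64(0.06282672926210593)]
die long deg 108.35010699378743
[0.567 0.043 0.024] [np.float64(0.05366287391492628), np.float64(0.07325088261492317), np.float64(0.052538729292823584), np.float64(0.0724502885377284)]
fix y deg 101.34486317820895
bar (array([0.549, 0.133, 0.226]), np.float64(5.7873819697226944e-05))
plate (array([0.566, 0.041, 0.019]), np.float64(0.005867263193960087))
shift [ 0.538 -0.475 -2.119] turn [-0.762 -0.001  0.001]
```

```bash
python3 -m creep '[[[0.2,-0.2,-0.5,-0.08,0,0,0],[0.3,-0.3,-1,-0.15,0,0,0],[0.3,-0.3,-1,-0.23,0,0,0],[0.3,-0.3,-1,-0.3,0,0,0],[0.3,-0.3,-1,-0.38,0,0,0],[0.3,-0.3,-1,-0.45,0,0,0],[0.3,-0.3,-1,-0.53,0,0,0],[0.3,-0.3,-1,-0.6,0,0,0],[0.3,-0.3,-1,-0.68,0,0,0],[0.3,-0.3,-1,-0.76,0,0,0]]]'; python3 - <<'E'
from h import *
go([.477,-.356,.15],down(np.radians(18.3)))
E
```

```text
clock: 1.1
eef_pos: [0.3299, -0.44, 0.1851]
tool_rot: [0.42, 0.57, -0.418, 0.569]
wrist_force: [-1.0, 0.1, 0.2]
opening: 0.0855
shift [ 0.235  1.103 -0.242] turn [-0.009 -0.001 -0.   ]
```

```bash
python3 -m creep '[[[0.1,0.5,-0.1,0,0,0,0],[0.2,0.9,-0.24,-0.009,0,0,0],[0.23,1,-0.24,-0.009,0,0,0],[0.23,1,-0.24,-0.009,0,0,0],[0.23,1,-0.24,-0.009,0,0,0]]]'; python3 - <<'E'
from h import *
P=[.477,-.356,.045]; u,v=proj('side',P); print(u,v,cam('top')[1])
x,y=int(u)-60,int(v)-45
im=viewer.grab_frame('side'); cv2.imwrite('pics/d.png',cv2.resize(im[y:y+90,x:x+120],None,fx=6,fy=6,interpolation=cv2.INTER_CUBIC)); print(x,y)
c=[(.487,-.321),(.506,-.380),(.468,-.391),(.448,-.331)]
print([((proj('side',[*q,.045])-[x,y])*6).round() for q in c])
go([.477,-.356,.03],down(np.radians(18.35)))
E
```

```text
clock: 1.6
eef_pos: [0.4631, -0.3592, 0.1496]
tool_rot: [0.414, 0.575, -0.412, 0.573]
wrist_force: [-0.4, -0.2, 0.6]
opening: 0.0857
376.14764173134716 191.68833644265558 [ 0.346 -0.075  1.065]
316 146
[array([293., 299.]), array([339., 226.]), array([425., 249.]), array([382., 325.])]
shift [0.801 0.103 0.006] turn [ 0.001 -0.002  0.   ]
```

View pics/d.png

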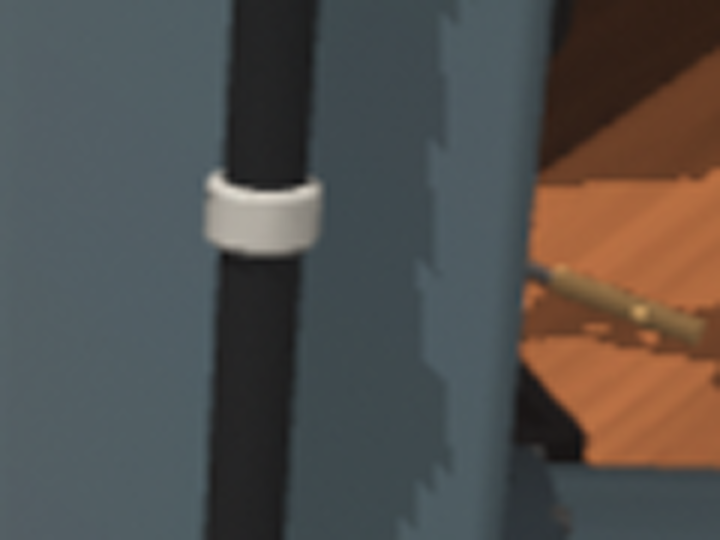

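The side view is still blocked by the upper arm. I'll check the die's height from its visible side face in the top view instead, then descend.

```bash
python3 - <<'E'
from h import *
# visible side face, bottom corners in top view vs top corners: solve height
from scipy.optimize import least_squares
K,e,M=cam('top')
for t,b in [((448.3,206.7),(444.4,208.9)),((453.9,227.8),(450.5,228.5))]:
    g=onz('top',*b,0); e0,d=ray('top',*t); s=((g-e0)[:2]@d[:2])/(d[:2]@d[:2]); print(g,(e0+s*d)[2])
go([.477,-.356,.06],down(np.radians(18.35)))
E
python3 -m creep '[[[0.3,0.103,0,0,0,0,0],[0.6,0.103,0.006,0,0,0,0],[0.75,0.103,0.006,0,0,0,0],[0.85,0.103,0.006,0,0,0,0],[0.93,0.103,0.006,0,0,0,0],[0.93,0.103,0.006,0,0,0,0]]]'
```

```text
[ 0.489 -0.324  0.   ] 0.03173725102677105
[ 0.451 -0.336  0.   ] 0.024808963866419287
shift [0.601 0.103 0.005] turn [ 0.001 -0.002  0.   ]
clock: 2.25
eef_pos: [0.476, -0.3563, 0.0099]
tool_rot: [0.414, 0.575, -0.413, 0.572]
wrist_force: [-0.4, 0.5, 0.1]
opening: 0.0851
```

The height estimate (25–32 mm) is weak here, since a pixel is about 10 mm. The 40 × 62 mm top face measured at z = 45 mm agrees with the description, so I'll close the gripper and lift to see.

```bash
python3 -m creep '[[[0,0,0,0,0,0,0.3],[0,0,0,0,0,0,0.6],[0,0,0,0,0,0,1],[0,0,0,0,0,0,1],[0,0,0,0,0,0,1],[0,0,0,0,0,0,1],[0,0,0,0,0,0,1],[0,0,0,0,0,0,1]]]';python3 -m creep '[[[-0.1,0,0,0,0,0,1],[-0.3,0,0,0,0,0,1],[-0.6,0,0,0,0,0,1],[-0.9,0,0,0,0,0,1],[-0.9,0,0,0,0,0,1],[-0.9,0,0,0,0,0,1]]]'; python3 - <<'E'
from h import *
go([.567,.043,.15],down(np.radians(11.35)))
E
```

```text
clock: 3.05
eef_pos: [0.4769, -0.3572, 0.0114]
tool_rot: [0.414, 0.574, -0.413, 0.573]
wrist_force: [-0.7, 0.0, 7.5]
opening: 0.0393
clock: 3.65
eef_pos: [0.4775, -0.3578, 0.1482]
tool_rot: [0.414, 0.573, -0.414, 0.574]
wrist_force: [-0.4, 1.2, -3.9]
opening: 0.0396
shift [-0.012  1.409 -2.347] turn [ 0.062  0.    -0.   ]
```

```bash
python3 -m creep '[[[0,0.1,-0.15,0,0,0,1],[0,0.25,-0.4,0.03,0,0,1],[0,0.4,-0.67,0.06,0,0,1],[0,0.6,-1,0.06,0,0,1],[0,0.6,-1,0.06,0,0,1],[0,0.6,-1,0.06,0,0,1]]]';python3 - <<'E'
from h import *
go([.567,.043,.15],down(np.radians(11.35)))
E
```

```text
clock: 4.25
eef_pos: [0.5145, -0.1845, 0.1462]
tool_rot: [0.446, 0.55, -0.446, 0.547]
wrist_force: [0.2, -0.7, -2.9]
opening: 0.0396
shift [-0.023  0.651 -1.414] turn [ 0.003 -0.001  0.001]
```

```bash
python3 -m creep '[[[0,0.15,-0.33,0,0,0,1],[0,0.3,-0.66,0,0,0,1],[0,0.45,-1,0,0,0,1],[0,0.45,-1,0,0,0,1],[0,0.45,-1,0,0,0,1]]]';python3 - <<'E'
from h import *
go([.567,.043,.15],down(np.radians(11.35)))
E
```

```text
clock: 4.75
eef_pos: [0.5497, -0.0227, 0.1452]
tool_rot: [0.445, 0.551, -0.446, 0.547]
wrist_force: [0.1, -1.1, -3.6]
opening: 0.0392
shift [-0.031  0.203 -0.405] turn [ 0.004 -0.002  0.002]
```

```bash
python3 -m creep '[[[0,0.1,-0.2,0,0,0,1],[0,0.203,-0.405,0,0,0,1],[0.15,0.203,-0.405,0.004,0,0,1],[0.3,0.203,-0.405,0.004,0,0,1],[0.35,0.203,-0.405,0.004,0,0,1],[0.35,0.203,-0.405,0.004,0,0,1]]]';python3 - <<'E'
from h import *
st(); go([.567,.043,.04],down(np.radians(11.35)))
a=viewer.grab_frame('side');b=viewer.grab_frame('top')
a=cv2.resize(a[185:315,170:300],None,fx=4.6,fy=4.6,interpolation=cv2.INTER_CUBIC)
b=b[110:210,165:305]; cv2.imwrite('pics/e.png',np.pad(a,((0,0),(0,800-a.shape[1]),(0,0)))); cv2.imwrite('pics/e2.png',cv2.resize(b,None,fx=4,fy=4))
E
```

```text
clock: 5.35
eef_pos: [0.5655, 0.0416, 0.0909]
tool_rot: [0.447, 0.55, -0.45, 0.544]
wrist_force: [1.1, -0.5, -2.4]
opening: 0.0391
{'clock': 5.35, 'joints': [-0.1367, 0.3341, 1.7266, 0.0017, 1.09, -0.3345], 'eef_pos': [0.5655, 0.0416, 0.0909], 'tool_rot': [0.4471, 0.5498, -0.4496, 0.5437], 'wrist_force': [1.072, -0.4876, -2.3952], 'opening': 0.0391}
shift [ 0.339  0.015 -0.006] turn [-0.001 -0.002  0.004]
```

View pics/e.png

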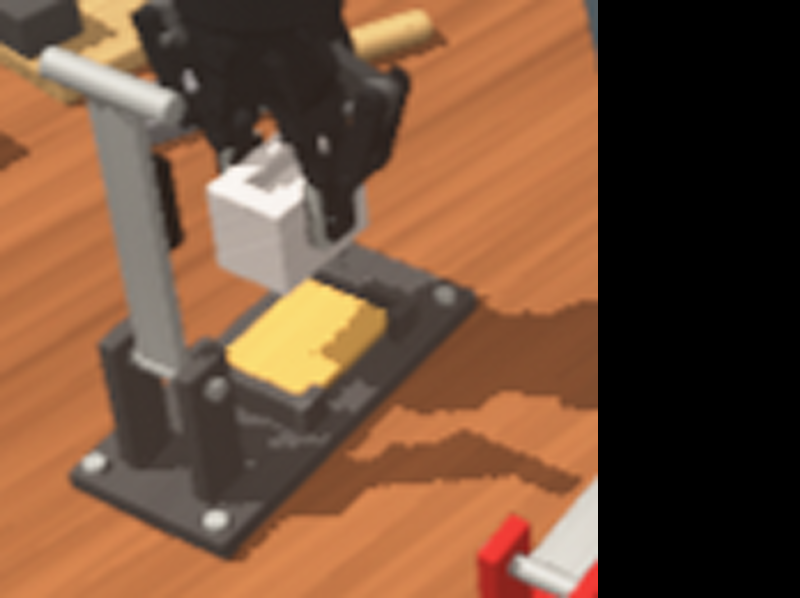

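```bash
python3 - <<'E'
from h import *
f=lambda u,v:(170+u/4.6,185+v/4.6)
c,s=np.cos(np.radians(11.35)),np.sin(np.radians(11.35)); X=np.array([c,s]);Y=np.array([-s,c])
t=np.array(ctrl.observe()['eef_pos'])
for (u,v),(a,b) in {(278,218):(-.02,.03),(208,185):(.02,.03)}.items():
    p=onz('side',*f(u,v),t[2]-.0114+.045)[:2]; q=t[:2]+a*X+b*Y; print('die corner meas-exp in fix xy',(p-q)@np.c_[X,Y])
print('plate',tri(('top',254.9,160.5),('side',*f(307,337))))
pc=np.array([onz('side',*f(u,v),.0235) for u,v in[(228,355),(305,393),(386,318),(310,280)]]);print(pc,pc.mean(0))
for n in [(228,355),(305,393)]: pass
tp=np.array([onz('top',u,v,.0235) for u,v in[(233.2,149.8),(238.4,177.4),(276.4,170.8),(271.6,143.8)]]);print(tp)
for a,b in zip([(233.2,149.8),(238.4,177.4),(276.4,170.8),(271.6,143.8)],[(228,355),(305,393),(386,318),(310,280)]): print(tri(('top',*a),('side',*f(*b))))
E
```

```text
die corner meas-exp in fix xy [-0.002  0.   ]
die corner meas-exp in fix xy [-0.002 -0.002]
plate (array([0.566, 0.042, 0.025]), np.float64(0.0025714012382793447))
[[0.583 0.074 0.023]
 [0.537 0.067 0.023]
 [0.548 0.005 0.023]
 [0.596 0.011 0.023]] [0.566 0.039 0.023]
[[0.586 0.084 0.024]
 [0.534 0.072 0.024]
 [0.549 0.001 0.024]
 [0.6   0.012 0.024]]
(array([0.581, 0.08 , 0.03 ]), np.float64(0.008689042167707448))
(array([0.532, 0.071, 0.03 ]), np.float64(0.0015812484129476402))
(array([0.55 , 0.002, 0.02 ]), np.float64(0.002042019757359018))
(array([0.599, 0.011, 0.022]), np.float64(0.0032026546654494435))
```

Plate centre is measured at (0.566, 0.042, 0.025) and the die is centred in the grip within 2 mm. The nest leaves 8 mm of clearance per side, so I'm lowering now.

```bash
python3 -m creep '[[[0.1,0.01,0,0,0,0,1],[0.2,0.01,0,0,0,0.004,1],[0.28,0.01,0,0,0,0.004,1],[0.31,0.01,0,0,0,0.004,1],[0.31,0.01,0,0,0,0.004,1]]]';python3 -m creep '[[[0.015,0,0,0,0,0,1],[0.03,0,0,0,0,0,1],[0.045,0,0,0,0,0,1],[0.045,0,0,0,0,0,1]]]';python3 -m creep '[[[0.01,0,0,0,0,0,1],[0.02,0,0,0,0,0,1],[0.02,0,0,0,0,0,1]]]'
```

```text
clock: 5.95
eef_pos: [0.568, 0.0423, 0.0459]
tool_rot: [0.45, 0.547, -0.447, 0.546]
wrist_force: [-0.1, 0.2, -3.3]
opening: 0.0393
clock: 6.35
eef_pos: [0.568, 0.0424, 0.0391]
tool_rot: [0.45, 0.547, -0.447, 0.546]
wrist_force: [0.9, 0.5, -2.5]
opening: 0.0397
clock: 6.65
eef_pos: [0.5678, 0.0424, 0.0358]
tool_rot: [0.45, 0.547, -0.447, 0.546]
wrist_force: [-0.3, 0.3, -3.7]
opening: 0.0389
```

```bash
for i in 1 2; do python3 -m creep '[[[0.007,0,0,0,0,0,1],[0.013,0,0,0,0,0,1],[0.013,0,0,0,0,0,1]]]' | grep -E 'eef|force'; done
```

```text
eef_pos: [0.5677, 0.0424, 0.0337]
wrist_force: [-0.3, -0.9, -2.2]
eef_pos: [0.5678, 0.0424, 0.0321]
wrist_force: [-1.5, -0.0, 2.1]
```

```bash
for i in 1 2; do python3 -m creep '[[[0.007,0,0,0,0,0,1],[0.014,0,0,0,0,0,1],[0.014,0,0,0,0,0,1]]]' | grep -E 'eef|force'; done
```

```text
eef_pos: [0.5678, 0.0424, 0.0299]
wrist_force: [-2.4, -0.2, 2.0]
eef_pos: [0.5679, 0.0424, 0.0293]
wrist_force: [-7.4, 1.3, 16.1]
```

```bash
python3 -m creep '[[[0.007,0,0,0,0,0,1],[0.012,0,0,0,0,0,1],[0.012,0,0,0,0,0,1]]]' | grep -E 'eef|force|rot'
```

```text
eef_pos: [0.5679, 0.0424, 0.0293]
tool_rot: [0.449, 0.548, -0.447, 0.546]
wrist_force: [-8.5, 0.1, 19.3]
```

Home: contact force rose to 19 N with no more travel, at TCP z = 0.0293 against 0.0294 expected. Releasing and lifting away.

```bash
python3 -m creep '[[[0,0,0,0,0,0,0.8],[0,0,0,0,0,0,0.35],[0,0,0,0,0,0,0.25],[0,0,0,0,0,0,0.25],[0,0,0,0,0,0,0.25]]]';python3 -m creep '[[[-0.1,0,0,0,0,0,0.25],[-0.3,0,0,0,0,0,0.25],[-0.6,0,0,0,0,0,0.25],[-0.9,0,0,0,0,0,0.25],[-0.9,0,0,0,0,0,1],[-0.9,0,0,0,0,0,1]]]'
python3 - <<'E'
from h import *
a=viewer.grab_frame('side')
cv2.imwrite('pics/f.png',cv2.resize(a[185:315,170:300],None,fx=4.6,fy=4.6,interpolation=cv2.INTER_CUBIC))
E
```

```text
clock: 8.65
eef_pos: [0.568, 0.0424, 0.0291]
tool_rot: [0.449, 0.548, -0.447, 0.546]
wrist_force: [0.6, 0.0, -0.1]
opening: 0.0642
clock: 9.25
eef_pos: [0.5691, 0.0418, 0.1665]
tool_rot: [0.45, 0.546, -0.446, 0.548]
wrist_force: [-0.6, -0.5, -1.1]
opening: 0.0362
```

View pics/f.png

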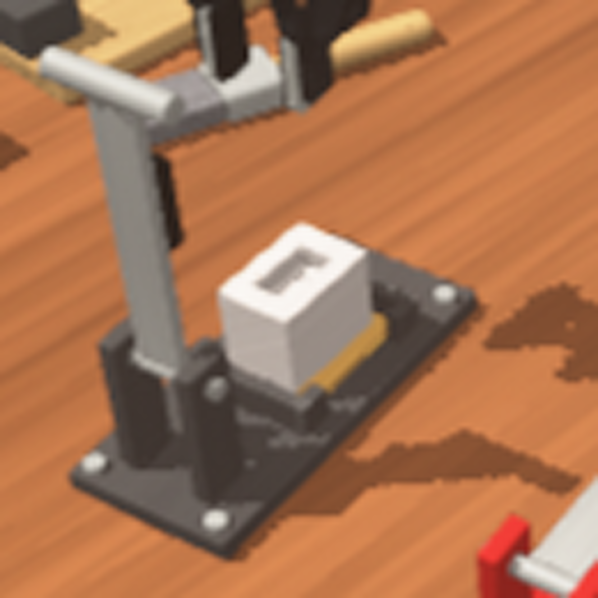

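The die sits level in the nest, hollow up; its top corners in the crop are (220,295), (290,322), (370,258) and (302,222). The strap is still upright. Next I go up and behind the bar.

```bash
python3 -m creep '[[[-0.3,0,0,0,0,0,1],[-0.6,0,0,0,0,0,1],[-0.8,0,0,0,0,0,1],[-0.8,0,0,0,0,0,1]]]'|grep eef
python3 -m creep '[[[0,0,-0.3,0,0,0,1],[0,0,-0.6,0,0,0,1],[0,0,-0.9,0,0,0,1],[0,0,-0.9,0,0,0,1],[0,0,-0.9,0,0,0,1]]]'|grep eef
python3 - <<'E'
from h import *
# die top check now that the gripper is away
f=lambda u,v:(170+u/4.6,185+v/4.6)
b=viewer.grab_frame('top'); cv2.imwrite('pics/g.png',cv2.resize(b[100:220,165:305],None,fx=5,fy=5,interpolation=cv2.INTER_CUBIC))
s=np.array([onz('side',*f(u,v),.063) for u,v in[(220,295),(290,322),(370,258),(302,222)]]);print(s,s.mean(0))
go([.5414,.1645,.28],down(np.radians(11.35)))
E
```

```text
eef_pos: [0.5694, 0.0413, 0.2884]
eef_pos: [0.5416, 0.1744, 0.2862]
[[0.581 0.075 0.063]
 [0.543 0.065 0.063]
 [0.55  0.01  0.063]
 [0.594 0.014 0.063]] [0.567 0.041 0.063]
shift [ 0.044 -0.017  0.057] turn [ 0.    -0.001 -0.002]
```

View pics/g.png

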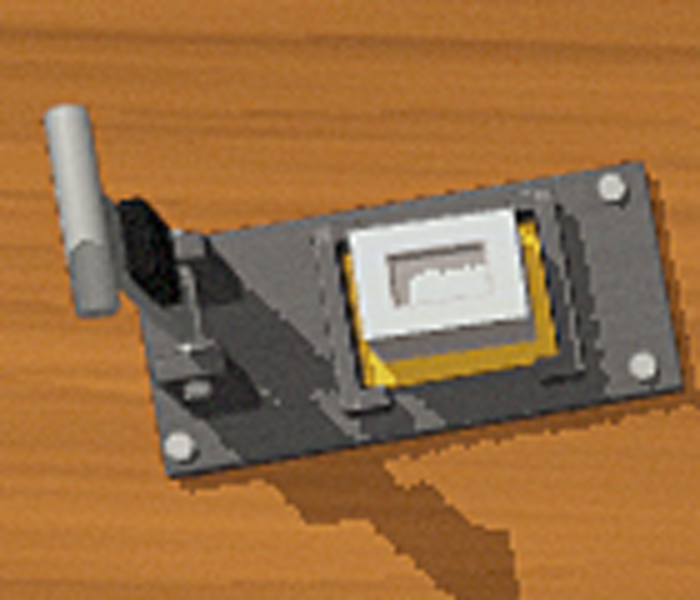

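```bash
python3 - <<'E'
from h import *
f=lambda u,v:(170+u/4.6,185+v/4.6); g=lambda u,v:(165+u/5,100+v/5)
T=[(350,230),(365,340),(530,318),(515,210)];S=[(220,295),(290,322),(370,258),(302,222)]
for a,b in zip(T,S): print(tri(('top',*g(*a)),('side',*f(*b))))
p=np.array([onz('top',*g(*a),.063) for a in T]); print(p.mean(0)); l=(p[0]+p[1]-p[2]-p[3]); print(np.degrees(np.arctan2(l[1],l[0])))
go([.542,.172,.207])
E
```

```text
(array([0.584, 0.075, 0.062]), np.float64(0.0025396970290615206))
(array([0.543, 0.067, 0.065]), np.float64(0.002478729922243231))
(array([0.554, 0.008, 0.06 ]), np.float64(0.0020264269043755202))
(array([0.593, 0.015, 0.065]), np.float64(0.000801880711106499))
[0.569 0.042 0.063]
99.21995630487963
shift [ 0.531 -0.005  0.01 ] turn [0. 0. 0.]
```

Both views put the die top at a mean z of 0.063, so it is home. Now I lower behind the bar and push it over.

```bash
python3 -m creep '[[[0.2,0,0,0,0,0,1],[0.4,0,0,0,0,0,1],[0.53,0,0,0,0,0,1],[0.53,0,0,0,0,0,1]]]'
python3 -m creep '[[[0,0,0.06,0,0,0,1],[0,0,0.12,0,0,0,1],[0,0,0.18,0,0,0,1],[0,0,0.24,0,0,0,1],[0,0,0.3,0,0,0,1],[0,0,0.3,0,0,0,1]]]'; python3 - <<'E'
from h import *
a=viewer.grab_frame('side')
cv2.imwrite('pics/i.png',cv2.resize(a[150:300,140:290],None,fx=4,fy=4,interpolation=cv2.INTER_CUBIC))
E
```

```text
clock: 10.65
eef_pos: [0.5402, 0.1716, 0.2027]
tool_rot: [0.448, 0.548, -0.449, 0.545]
wrist_force: [0.7, -0.6, 0.1]
opening: 0.0003
clock: 11.25
eef_pos: [0.5495, 0.126, 0.2031]
tool_rot: [0.448, 0.547, -0.45, 0.545]
wrist_force: [-0.1, -0.4, 0.5]
opening: 0.0002
```

View pics/i.png

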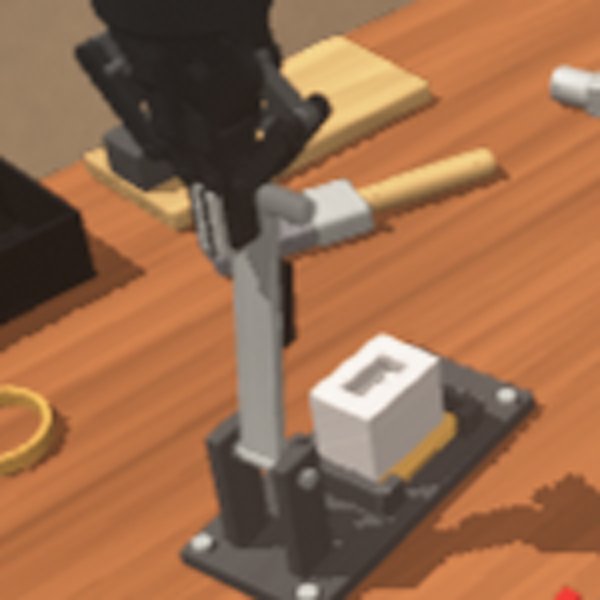

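```bash
python3 -m creep '[[[-0.03,0,0.06,0,0,0,1],[-0.03,0,0.12,0,0,0,1],[-0.03,0,0.18,0,0,0,1],[-0.03,0,0.24,0,0,0,1],[-0.03,0,0.3,0,0,0,1],[-0.03,0,0.3,0,0,0,1]]]' ; python3 - <<'E'
from h import *
a=viewer.grab_frame('side');b=viewer.grab_frame('top')
cv2.imwrite('pics/j.png',np.hstack([cv2.resize(a[150:300,150:280],None,fx=3,fy=3,interpolation=cv2.INTER_CUBIC),cv2.resize(b[90:240,165:280],None,fx=3,fy=3,interpolation=cv2.INTER_CUBIC)]))
E
```

```text
clock: 11.9
eef_pos: [0.5585, 0.0808, 0.2075]
tool_rot: [0.448, 0.547, -0.45, 0.545]
wrist_force: [-0.7, -0.7, -0.0]
opening: 0.0002
```

View pics/j.png

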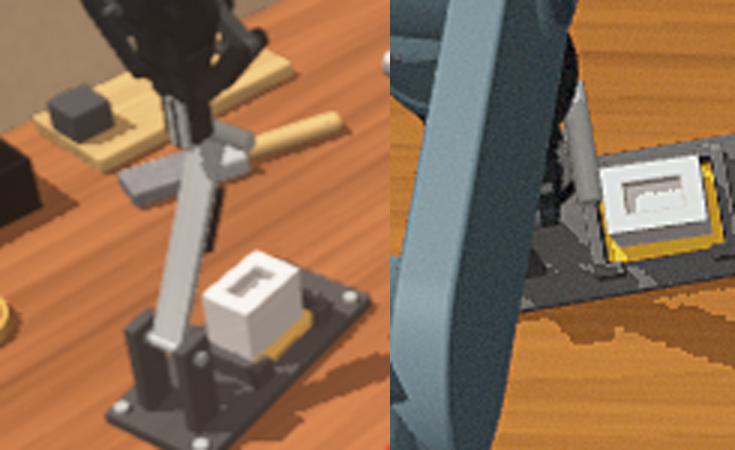

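```bash
python3 - <<'E'
from h import *
Y=np.array([-.197,.98]);N=np.array([.567,.042])
p=onz('top',229.7,137.3,.209); X=np.array([.98,.197]); print(p,(p[:2]-N)@Y,(p[:2]-N)@X)
t=np.array(ctrl.observe()['eef_pos']); print((t[:2]-N)@Y,(t[:2]-N)@X)
for th in np.arange(1.1,-.05,-.1): print(round(th,2),round(90-150*np.cos(th),1),round(75+150*np.sin(th)+7,1))
E
```

```text
[0.563 0.062 0.209] 0.02037485463845812 -6.255751361091651e-06
0.04054704673734435 -0.000530506436373304
1.1 22.0 215.7
1.0 9.0 208.2
0.9 -3.2 199.5
0.8 -14.5 189.6
0.7 -24.7 178.6
0.6 -33.8 166.7
0.5 -41.6 153.9
0.4 -48.2 140.4
0.3 -53.3 126.3
0.2 -57.0 111.8
0.1 -59.3 97.0
-0.0 -60.0 82.0
```

```bash
python3 -m creep '[[[-0.1,0,0,0,0,0,1],[-0.15,0,0,0,0,0,1],[-0.15,0,0.08,0,0,0,1],[-0.15,0,0.157,0,0,0,1],[-0.15,0,0.157,0,0,0,1]]]'
python3 -m creep '[[[0.09,0,0.02,0,0,0,1],[0.147,0,0.053,0,0,0,1],[0.203,0,0.133,0,0,0,1],[0.27,0,0.21,0,0,0,1],[0.343,0,0.278,0,0,0,1],[0.422,0,0.339,0,0,0,1],[0.507,0,0.391,0,0,0,1],[0.507,0,0.391,0,0,0,1]]]'
```

```text
clock: 12.5
eef_pos: [0.5634, 0.0568, 0.2301]
tool_rot: [0.449, 0.546, -0.45, 0.545]
wrist_force: [0.9, 0.6, 0.6]
opening: 0.0
clock: 13.3
eef_pos: [0.5777, -0.009, 0.1556]
tool_rot: [0.448, 0.541, -0.453, 0.549]
wrist_force: [1.4, -23.7, 11.1]
opening: -0.0
```

Unexpected force: −24 N in y, with the tool displaced about 10 mm. I'll look before moving.

```bash
python3 - <<'E'
from h import *
a=viewer.grab_frame('side');st()
cv2.imwrite('pics/k.png',cv2.resize(a[160:290,170:300],None,fx=4.6,fy=4.6,interpolation=cv2.INTER_CUBIC))
E
```

```text
{'clock': 13.35, 'joints': [-0.2137, 0.2609, 1.6712, -0.0128, 1.2025, -0.3998], 'eef_pos': [0.5776, -0.0087, 0.1561], 'tool_rot': [0.4475, 0.5412, -0.4527, 0.5495], 'wrist_force': [2.3312, -24.4699, 10.8278], 'opening': 0.0002}
```

View pics/k.png

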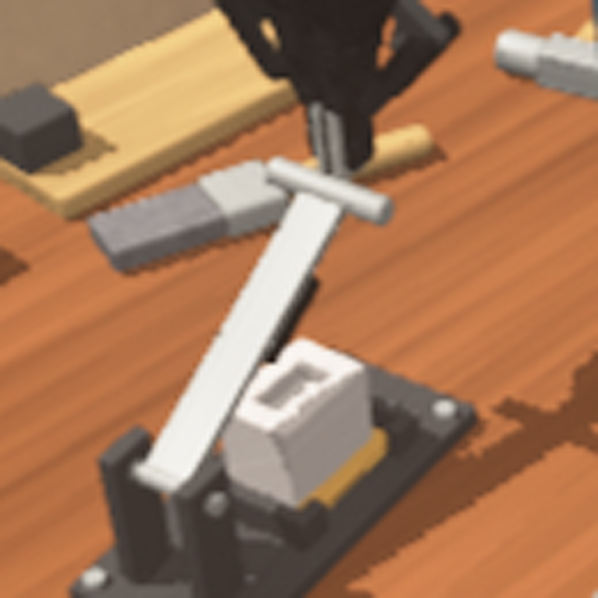

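The fingertips slid off the bar's front side. The bar is at crop (330,188) and the fingertip stands beyond it at about (345,165). I'll back off forward, then rise and remeasure.

```bash
python3 -m creep '[[[0,0,0.06,0,0,0,1],[0,0,0.15,0,0,0,1],[-0.2,0,0.15,0,0,0,1],[-0.4,0,0.15,0,0,0,1],[-0.4,0,0.15,0,0,0,1]]]'; python3 - <<'E'
from h import *
Y=np.array([-.197,.98]);N=np.array([.567,.042]);X=np.array([.98,.197])
# bar centre in side picture k: ends (275,168),(385,210) -> angle by searching the arc
u,v=170+330/4.6,160+189/4.6
ths=np.arange(.2,1.1,.01)
P=[np.r_[N+Y*(.09-.15*np.cos(t)),.075+.15*np.sin(t)] for t in ths]
e=[np.linalg.norm(proj('side',p)-[u,v]) for p in P]; i=np.argmin(e); print(ths[i],e[i],P[i],'fy',.09-.15*np.cos(ths[i]))
t=np.array(ctrl.observe()['eef_pos']); print('tcp fy',(t[:2]-N)@Y,(t[:2]-N)@X)
p=P[i]; q=N+Y*(.09-.15*np.cos(ths[i])+.004)
go([*q,p[2]+.012],down(np.radians(11.35)))
E
```

```text
clock: 13.85
eef_pos: [0.5836, -0.0305, 0.2197]
tool_rot: [0.449, 0.54, -0.452, 0.551]
wrist_force: [0.7, 0.5, 0.4]
opening: 0.0
0.5500000000000003 0.7053569508682065 [0.574 0.005 0.153] fy -0.03787867830892583
tcp fy -0.07435944725350543 0.00197739754762724
shift [ 0.358 -0.018 -0.276] turn [-0.004  0.008 -0.003]
```

```bash
python3 -m creep '[[[0,-0.018,-0.14,-0.004,0.008,-0.003,1],[0,-0.018,-0.28,-0.004,0.008,-0.003,1],[0.15,-0.018,-0.28,-0.004,0.008,-0.003,1],[0.3,-0.018,-0.28,-0.004,0.008,-0.003,1],[0.358,-0.018,-0.28,-0.004,0.008,-0.003,1],[0.358,-0.018,-0.28,-0.004,0.008,-0.003,1]]]'; python3 - <<'E'
from h import *
Y=np.array([-.197,.98]);N=np.array([.567,.042])
t=np.array(ctrl.observe()['eef_pos']); f=(t[:2]-N)@Y; print('tcp fy',f)
for th in (.5,.4,.3,.2,.1,0): print(th,'x',(t[2]-(.082+.15*np.sin(th)))/.15,'z',(f-(.095-.15*np.cos(th)))/.15)
E
```

```text
clock: 14.45
eef_pos: [0.5715, 0.0105, 0.1626]
tool_rot: [0.447, 0.549, -0.448, 0.545]
wrist_force: [-0.1, 0.3, 0.8]
opening: 0.0002
tcp fy -0.031780357122803346
0.5 x 0.05766612415078717 z 0.03238018107168367
0.4 x 0.14767332044633968 z 0.07585861318419605
0.3 x 0.2415714560936507 z 0.11013410830691693
0.2 x 0.338422331959929 z 0.13486419702255253
0.1 x 0.437258246108162 z 0.1498017844593368
0 x 0.5370916627549902 z 0.154797619181311
```

```bash
python3 -m creep '[[[0.03,0,0.02,0,0,0,1],[0.06,0,0.03,0,0,0,1],[0.1,0,0.055,0,0,0,1],[0.15,0,0.075,0,0,0,1],[0.2,0,0.095,0,0,0,1],[0.24,0,0.11,0,0,0,1],[0.24,0,0.11,0,0,0,1]]]'
```

```text
clock: 15.15
eef_pos: [0.5737, -0.0057, 0.1251]
tool_rot: [0.447, 0.55, -0.449, 0.545]
wrist_force: [-0.2, -0.0, 0.2]
opening: -0.0001
```

```bash
python3 -m creep '[[[0.05,0,0.015,0,0,0,1],[0.1,0,0.025,0,0,0,1],[0.15,0,0.034,0,0,0,1],[0.2,0,0.04,0,0,0,1],[0.24,0,0.043,0,0,0,1],[0.24,0,0.043,0,0,0,1]]]'; python3 - <<'E'
from h import *
a=viewer.grab_frame('side')
cv2.imwrite('pics/l.png',cv2.resize(a[160:290,170:300],None,fx=4.6,fy=4.6,interpolation=cv2.INTER_CUBIC))
E
```

```text
clock: 15.75
eef_pos: [0.5738, -0.0117, 0.0877]
tool_rot: [0.447, 0.551, -0.449, 0.544]
wrist_force: [-0.7, -0.4, 0.2]
opening: -0.0001
```

View pics/l.png

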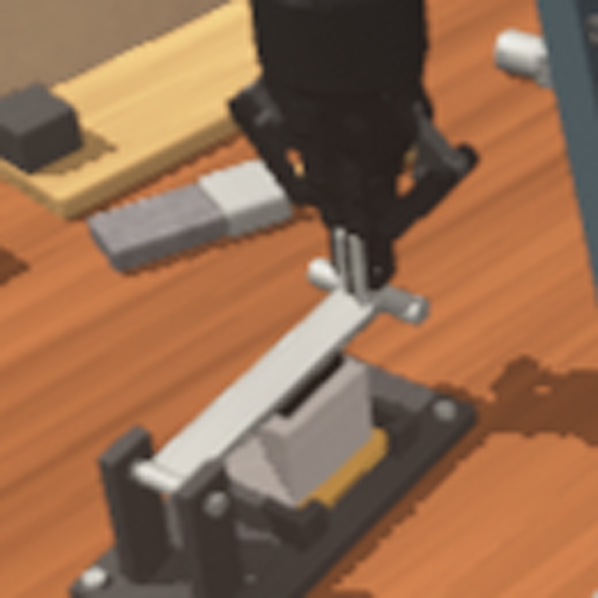

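Good: fingers are on top of the bar with the strap almost down. Pressing the last millimetres until the force rises.

```bash
python3 -m creep '[[[0.015,0,0,0,0,0,1],[0.03,0,0,0,0,0,1],[0.03,0,0,0,0,0,1]]]'|grep -E 'eef|force'; python3 -m creep '[[[0.01,0,0,0,0,0,1],[0.017,0,0,0,0,0,1],[0.017,0,0,0,0,0,1]]]'|grep -E 'eef|force'
```

```text
eef_pos: [0.574, -0.0115, 0.0836]
wrist_force: [-0.0, 0.7, -0.3]
eef_pos: [0.5741, -0.0116, 0.0818]
wrist_force: [-2.9, 0.6, 6.5]
```

```bash
python3 -m creep '[[[0.01,0,0,0,0,0,1],[0.014,0,0,0,0,0,1],[0.014,0,0,0,0,0,1]]]'|grep -E 'eef|force'; python3 -m creep '[[[0.005,0,0,0,0,0,1],[0.01,0,0,0,0,0,1],[0.01,0,0,0,0,0,1]]]'|grep -E 'eef|force'
```

```text
eef_pos: [0.5742, -0.0116, 0.0816]
wrist_force: [-6.0, 0.2, 13.6]
eef_pos: [0.5743, -0.0116, 0.0816]
wrist_force: [-5.5, 0.5, 11.1]
```

The bar stopped at a top height of 0.0816, against 0.082 when closed, with firm force. Lifting off and checking.

```bash
python3 -m creep '[[[-0.1,0,0,0,0,0,1],[-0.4,0,0,0,0,0,1],[-0.8,0,0,0,0,0,1],[-0.8,0,0,0,0,0,1],[-0.8,0,0,0,0,0,1]]]'; python3 -m creep '[[[0,0,0.3,0,0,0,1],[0,0,0.7,0,0,0,1],[0,0,1,0,0,0,1],[0,0,1,0,0,0,1]]]'|grep -E 'clock|eef'; python3 - <<'E'
from h import *
a=viewer.grab_frame('side');b=viewer.grab_frame('top')
cv2.imwrite('pics/m.png',np.hstack([cv2.resize(a[190:310,170:290],None,fx=3.3,fy=3.3,interpolation=cv2.INTER_CUBIC),cv2.resize(b[110:230,180:300],None,fx=3.3,fy=3.3,interpolation=cv2.INTER_CUBIC)]))
E
```

```text
clock: 17.5
eef_pos: [0.5769, -0.0122, 0.2044]
tool_rot: [0.447, 0.549, -0.448, 0.546]
wrist_force: [-0.7, -0.6, -0.8]
opening: 0.0002
clock: 17.9
eef_pos: [0.6059, -0.1644, 0.2011]
```

View pics/m.png

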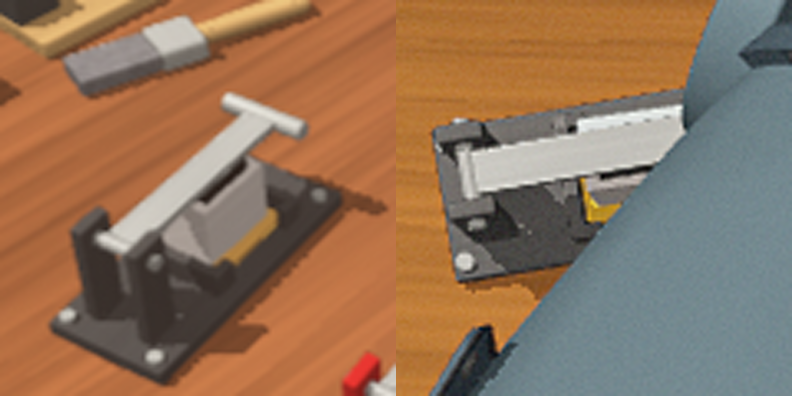

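```bash
python3 - <<'E'
from h import *
Y=np.array([-.197,.98]);N=np.array([.567,.042])
for t in (-.05,0,.05,.1,.2): print(t,(proj('side',np.r_[N+Y*(.09-.15*np.cos(t)),.075+.15*np.sin(t)])-[170,190])*3.3)
st(); print(ctrl.finish_job())
E
```

```text
-0.05 [265.426 126.327]
0 [264.775 117.42 ]
0.05 [263.784 108.725]
0.1 [262.449 100.26 ]
0.2 [258.739  84.1  ]
{'clock': 18.0, 'joints': [-0.4483, 0.3244, 1.4935, 0.0004, 1.3319, -0.6451], 'eef_pos': [0.6053, -0.1603, 0.2011], 'tool_rot': [0.4479, 0.5495, -0.449, 0.5438], 'wrist_force': [0.8605, 0.6742, -0.3626], 'opening': -0.0002}
the job is handed in; nothing more can be done
None
```

The die is loaded and clamped, and I handed the job in at 18.0 s with the robot clear of the fixture. No verdict was reported.

- **Die:** I gripped the block with the single rectangular hollow and set it in the dark fixture's nest without dropping it. I then pushed it down until the force rose to about 19 N with no further travel. Measured from both cameras, its top stood at about 63 mm, which is fully home.
- **Strap:** I pushed the bar over from behind, then pressed it down from above. The top of the bar stopped at 81.6 mm (82 mm expected when closed) at 11–14 N, and I let go. In the last side view the bar sits at about (265,116), against (265,117) predicted for a closed strap.

**What failed or disagreed:**
- During the first press the fingertips slid off the front of the bar, giving about 26 N at the wrist, sideways and up. The strap stayed put, so I backed off and pressed again cleanly.
- The arm hid the die from the side camera before the grasp. Its height was only roughly checked then (25–32 mm, a poor estimate), and was measured properly once it was in the nest.
- The die lies about 2° off the fixture's axis in the last top-view measurement, which is within the error of reading pixels.
- In the last top view the arm hid the bar end of the strap, so the strap angle rests on the side view and the contact height.

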